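# Load the ball feeder and hold its shutter half open

## Task

Use the scoop to pour all six steel balls into the feeder's hopper while its shutter is still shut, and stand the empty scoop upright on the bench again. Then lift the sprung shutter by its grip to half of its travel, so that the balls run out into the catch tray, and finish while still holding it there: do not let go, the spring would shut it. Leave the micrometer, the marker and the bearing near it alone.

Things in the scene. Friction and masses are not known exactly. Their poses are not given: they have to be found in the camera images.
- feeder: grey sheet-metal gravity feeder fixed on the bench; its place and yaw vary. Origin on the bench surface below the middle of the shutter plate (y = 0); z up; balls run towards its +y. Base plate 6 mm thick, x -95..95, y -155..131 mm. Hopper on the -y side, catch tray on the +y side. Spring tubes (x +-66, y 10) up to z 76; scale strip (x -84, y 14) up to z 152 with marks for shut, half, full
- hopper_mouth (a point): centre of the hopper's open top, at the height of the rim (135 mm above the bench); axes as the feeder's. Opening 96 mm along x by 126 mm along y (feeder y -128..-2 mm). The floor inside slopes down towards +y, from 72 mm above the bench at the back to 45 mm at the shutter
- tray_floor (a point): centre of the catch tray's floor, 6 mm above the bench; axes as the feeder's. Inside 96 mm along x by 115 mm along y; side walls up to 51 mm, end wall up to 70 mm above the bench
- shutter_grip (a point): centre of the shutter's black grip block, 46 mm along its x, 14 mm along its y, 28 mm high; 172 mm above the bench when shut; it rides up with the shutter. It stands on a slim stem 18 mm wide; the hopper's rim is 37 mm below its centre. Axes as the feeder's
- shutter (a joint): height by which the shutter is lifted, in m: 0 shut, 0.06 fully up, 0.03 half of its travel. It slides straight up. A spring pulls it down: with its weight about 5.5 N at shut, 11.5 N at half, 17.5 N at full travel; let go, it snaps shut
- scoop_grip (a point): centre of the grip of the loose aluminium scoop (about 160 g), 85 mm above its underside. +x towards the open nose, z up. The black grip bar runs along x from -52 to +30 mm, 14 mm thick along y, 24 mm high, on a post at the rear. The scoop below spans x -52..+55, y -30..+30 mm; its walls end 57 mm below this point
- scoop_nose (a point): middle of the scoop's open nose edge, 55 mm ahead (+x) of scoop_grip and 71 mm below it; axes as scoop_grip's. The scoop's floor is level, then rises to this edge as a 17 degree ramp 35 mm long. Balls roll out over it when the scoop is tipped nose-down by more than 20 degrees; 50 degrees empties it
- ball_1_center (a point): centre of one of the six bare steel balls (18 mm diameter, 24 g each) that lie loose in the scoop at the start
- ball_2_center (a point): centre of one of the six bare steel balls (18 mm diameter, 24 g each) that lie loose in the scoop at the start
- ball_3_center (a point): centre of one of the six bare steel balls (18 mm diameter, 24 g each) that lie loose in the scoop at the start
- ball_4_center (a point): centre of one of the six bare steel balls (18 mm diameter, 24 g each) that lie loose in the scoop at the start
- ball_5_center (a point): centre of one of the six bare steel balls (18 mm diameter, 24 g each) that lie loose in the scoop at the start
- ball_6_center (a point): centre of one of the six bare steel balls (18 mm diameter, 24 g each) that lie loose in the scoop at the start
- micrometer: green and steel micrometer lying on the bench, 61 x 130 x 16 mm, origin at its underside; leave alone
- marker: blue marker lying on the bench, 137 mm long, 16 mm thick, origin at its underside; leave alone
- race_t_01: small steel bearing ring lying on the bench near the marker, 29 mm across, 10 mm high, origin at its underside; leave alone
Mind the look-alikes: they are no part of the job. Of the things like the part that bears scoop_grip, leave any that is yellow; of the rest the smaller one is meant.

How it is judged:
On the way, in this order (a step that is already met when the one before it is completed fails the run):
1. all six balls lie in the hopper, behind the shut shutter (x of ball_1_center in the frame of feeder between -0.05 and 0.05 m and y of ball_1_center in the frame of feeder between -0.13 and 0.002 m and z of ball_1_center in the frame of feeder between 0.045 and 0.13 m and x of ball_2_center in the frame of feeder between -0.05 and 0.05 m and y of ball_2_center in the frame of feeder between -0.13 and 0.002 m and z of ball_2_center in the frame of feeder between 0.045 and 0.13 m and x of ball_3_center in the frame of feeder between -0.05 and 0.05 m and y of ball_3_center in the frame of feeder between -0.13 and 0.002 m and z of ball_3_center in the frame of feeder between 0.045 and 0.13 m and x of ball_4_center in the frame of feeder between -0.05 and 0.05 m and y of ball_4_center in the frame of feeder between -0.13 and 0.002 m and z of ball_4_center in the frame of feeder between 0.045 and 0.13 m and x of ball_5_center in the frame of feeder between -0.05 and 0.05 m and y of ball_5_center in the frame of feeder between -0.13 and 0.002 m and z of ball_5_center in the frame of feeder between 0.045 and 0.13 m and x of ball_6_center in the frame of feeder between -0.05 and 0.05 m and y of ball_6_center in the frame of feeder between -0.13 and 0.002 m and z of ball_6_center in the frame of feeder between 0.045 and 0.13 m and value of joint shutter below 0.004 m), for 0.2 s.
2. the scoop stands upright on the bench, let go, with the balls still in the hopper behind the shut shutter (all of step 1 and height (world z) of scoop_grip between 0.075 and 0.093 m and angle between scoop_grip's own z axis and vertical below 0.15 rad and contact force between the fingers and scoop below 0.05 N), for 0.2 s.
At the end, for the whole second after the job is handed in: all six balls are in the catch tray; the scoop stands upright on the bench, not held; the fingers hold the shutter (more than 3 N) still at half of its travel: 30 mm lifted, within 7 mm (x of ball_1_center in the frame of feeder between -0.05 and 0.05 m and y of ball_1_center in the frame of feeder between 0.004 and 0.12 m and z of ball_1_center in the frame of feeder between 0 and 0.06 m and x of ball_2_center in the frame of feeder between -0.05 and 0.05 m and y of ball_2_center in the frame of feeder between 0.004 and 0.12 m and z of ball_2_center in the frame of feeder between 0 and 0.06 m and x of ball_3_center in the frame of feeder between -0.05 and 0.05 m and y of ball_3_center in the frame of feeder between 0.004 and 0.12 m and z of ball_3_center in the frame of feeder between 0 and 0.06 m and x of ball_4_center in the frame of feeder between -0.05 and 0.05 m and y of ball_4_center in the frame of feeder between 0.004 and 0.12 m and z of ball_4_center in the frame of feeder between 0 and 0.06 m and x of ball_5_center in the frame of feeder between -0.05 and 0.05 m and y of ball_5_center in the frame of feeder between 0.004 and 0.12 m and z of ball_5_center in the frame of feeder between 0 and 0.06 m and x of ball_6_center in the frame of feeder between -0.05 and 0.05 m and y of ball_6_center in the frame of feeder between 0.004 and 0.12 m and z of ball_6_center in the frame of feeder between 0 and 0.06 m and height (world z) of scoop_grip between 0.075 and 0.093 m and angle between scoop_grip's own z axis and vertical below 0.15 rad and contact force between the fingers and scoop below 0.05 N and value of joint shutter between 0.023 and 0.037 m and velocity of joint shutter between -0.01 and 0.01 m/s and contact force between the fingers and shutter above 3 N); the arm keeps its last pose, push and grip.
It fails at once if the micrometer is moved by more than 30 mm (distance of micrometer from where it was at the start of the episode above 0.03 m).
It fails at once if the marker is moved by more than 30 mm (distance of marker from where it was at the start of the episode above 0.03 m).
It fails at once if the bearing lying by the marker is moved by more than 30 mm (distance of race_t_01 from where it was at the start of the episode above 0.03 m).
It also fails if it takes over 64 s, if anything falls off the work surface, if the arm or the gripper's body presses on something with over 40 N, if the wrist force passes 120 N, or if a joint passes its speed limit or range.

## Robot

A 7-joint arm with a two-finger parallel gripper is mounted at the origin on a cart in front of the work surface, level with it; the furniture and walls round the work are solid. World frame = base frame: x ahead of the robot, y to its left, z up, the work surface at z = 0. Lengths are in m, angles in rad, forces in N, time in s.
With the tool pointing down it reaches from about 0.4 to 0.9 m from the base axis. Payload 5.5 kg.
Tool frame: the origin (TCP) lies on the centre line of the jaws, within the pads' length; the fingertips stand tcp_to_tips ahead of it and the grasp point (between the pads) lies 2 mm behind it (tcp_to_tips is the distance from the TCP to the fingertips, in m); z points along the fingers, y is the direction in which the jaws open and shut (so a half turn about z gives the same grasp; the last joint's range is limited). The gripper opens to 85 mm and grips with 20 to 120 N. Pads are 22 mm wide; open, the fingers measure 114 mm over their backs; the gripper's body (76 mm by 85 mm) begins 54 mm behind the grasp point. The pads swing forward as they close: fully open they stand 13 mm farther back than shut.
Start: joints at [1.588, 0.501, -0.427, 1.55, 0.221, 1.138, -0.21], TCP at [0.158, -0.63, 0.248] pointing down, gripper open.
Joint ranges: [-2.88, 2.88], [-0.31, 2.03], [-1.54, 1.56], [0.2, 2.42], [-1.41, 4.55], [0.19, 2.02], [-2.57, 2.57]. Speed limits (rad/s): [2.57, 2.57, 3.14, 3.14, 3.14, 3.14, 3.14].

## Interface

Orientations are given as a 3x3 rotation matrix whose columns are the frame's x, y, z axes.
In Python, from plant import * gives the robot as it stands.
- The arm moves only by the shell command python3 -m creep 'ROWS' [FORCE]. ROWS is JSON, one flat list of numbers, 7 for each row, row after row: the shift along the world's x, y, z normalised to -1 to 1, where 1 is 0.2 m, then the turn, a rotation vector about the world's x, y, z normalised to -1 to 1, where 1 is 45 degrees, then the closure, from 0 (fully open) to 1 (shut). In form: [dx, dy, dz, wx, wy, wz, gripper, dx, dy, dz, wx, wy, wz, gripper, ...]. A call has 1 to 8 rows; each row shifts and turns the commanded pose from where the row before left it; what a row does not reach is not made up. A row lasts 1/10 s, in which the tool goes at most 50 mm and 8.59 degrees, less where a joint would pass 70% of its speed; a pose out of reach is approached as far as the arm can. A call with a number of a shift or a turn outside -1 to 1 is refused whole. A call with a gripper value outside its range is refused whole. The fingers move at their own pace and stop on an object; FORCE is the grip in N (left out, the last holds). Time passes only in rows, so rows that do not move let the fingers close. It gives the time, the measured TCP pose, the force and the opening at its end, in the units of the state.
- sense(): the state, without advancing time (a new reading comes with each control period).
- snapshot(name): name is "side" or "top" or "wrist"; returns the picture (420x560x3 uint8, red, green, blue); there is no depth.
- camera_model(name): a dict with "mtx" (3x3 intrinsics, pixels), "rvec" (rotation vector, rad) and "tvec" (3), from world to camera coordinates, as OpenCV has them. Camera axes: x right, y down, z forward; pixel columns grow to the right and rows downward; lengths in m; the calibration is good to about 2 mm. A picture is of the moment at which its call begins: read the wrist's pose just before it. camera_model takes no time and is no camera call; for the wrist camera it gives the pose at the moment of the call.
- close_job(): hands the job in, once; it reports no verdict.
The state is a dict: "time_s": time; "joints": joint angles; "joint_vel": joint speeds; "effort": joint torques, N m; "ee_pos": TCP position; "tool_rot": TCP orientation; "wrist_force": force on the tool from outside, world axes, zero at the start; "wrist_torque": the same for the moment, N m; "opening": opening from 0.0 (shut) to 1.0 (fully open).
Only numpy, scipy, OpenCV 4.12 (cv2) and the standard library are available. Lean on these libraries where they do the work, as an engineer would, in place of code of your own. Each camera call takes 0.05 s, during which the arm holds its last target.

## Working session

There is one attempt and no reset: what is moved stays moved. The work goes in short steps, Python scripts to look and compute and a shell command to move; the robot and the scene stay as the last step left them, time stands still between calls to the robot, and variables do not carry over. Pictures are saved under pics/ and viewed, and the job is handed in when it is done.

```bash
ls -la; mkdir -p pics
python3 - <<'E'
from plant import *
import cv2
s=sense()
for k,v in s.items(): print(k,v)
for n in ["side","top","wrist"]:
    print(n,camera_model(n))
    cv2.imwrite(f"pics/{n}0.png",snapshot(n)[:,:,::-1])
try: print(tcp_to_tips)
except Exception as e: print(e)
E
```

```text
total 12
drwxr-xr-x  3 agent agent 4096 Dec  7 03:54 .
drwxr-xr-x 23 root  root  4096 Dec  7 03:54 ..
drwxr-xr-x  2 agent agent 4096 Dec  7 03:54 pics
time_s 0.0
joints [ 1.58820809  0.50184001 -0.42677076  1.55146113  0.22080773  1.13830719
 -0.21031504]
joint_vel [ 0.00068114 -0.00082541 -0.00070695  0.00059277  0.00093371 -0.00067488
 -0.00034336]
effort [ 6.41117367e-04 -5.69523561e+01 -5.81552312e+00 -2.80944693e+01
  1.07595837e-02  1.20735125e-02 -2.67025212e-05]
ee_pos [ 0.15793697 -0.62983153  0.2472578 ]
tool_rot [[ 9.69939187e-01  2.43347049e-01 -4.33023222e-04]
 [ 2.43347430e-01 -9.69937306e-01  1.91060864e-03]
 [ 4.49355965e-05 -1.95854927e-03 -9.99998081e-01]]
wrist_force [-0.12602446  0.23795635 -0.41357558]
wrist_torque [-0.01687881 -0.01552243  0.00609341]
opening 1.0000491278927521
side {'mtx': array([[387.69967401,   0.        , 276.322565  ],
       [  0.        , 387.69967401, 205.42065848],
       [  0.        ,   0.        ,   1.        ]]), 'rvec': array([ 0.3769602 , -2.4006549 ,  1.66118091]), 'tvec': array([0.47675204, 0.14651602, 0.89123083])}
top {'mtx': array([[467.91283352,   0.        , 277.03070305],
       [  0.        , 467.91283352, 206.61562551],
       [  0.        ,   0.        ,   1.        ]]), 'rvec': array([ 2.11603522, -2.12106143,  0.20435728]), 'tvec': array([0.03199631, 0.49456426, 1.41083103])}
wrist {'mtx': array([[373.51029694,   0.        , 280.18452014],
       [  0.        , 373.51029694, 214.78491057],
       [  0.        ,   0.        ,   1.        ]]), 'rvec': array([-2.26142077,  1.76431601,  0.29507041]), 'tvec': array([-0.64791597, -0.04199845,  0.38100645])}
0.017
```

View pics/top0.png

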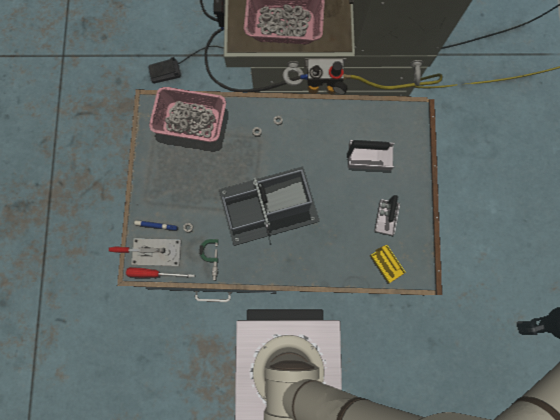

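View pics/side0.png

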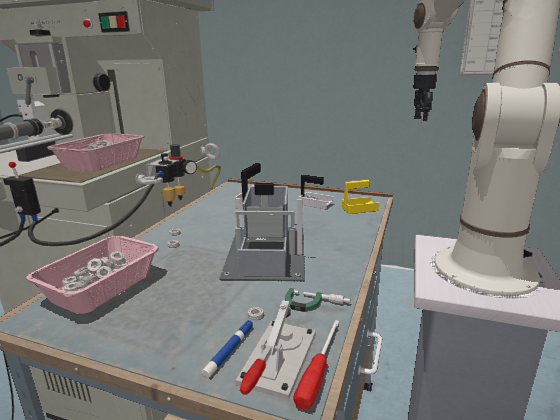

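View pics/wrist0.png

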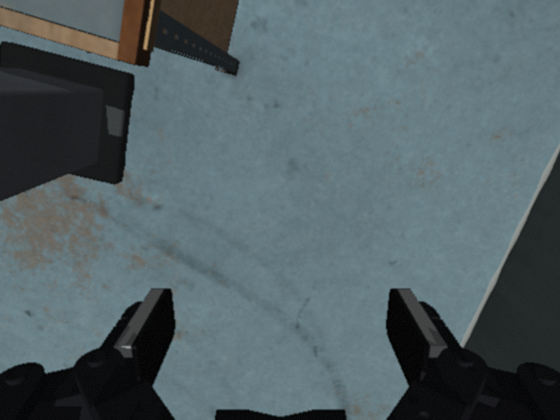

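Top view: the feeder is near (270,205), with three scoop-like things: a large one at (371,155), a small one at (387,215) and a yellow one at (388,263). I'll zoom in next.

```bash
cat > h.py <<'E'
import numpy as np, cv2
from plant import *
def ray(cm,u,v):
    R,_=cv2.Rodrigues(np.array(cm["rvec"])); t=np.array(cm["tvec"]).ravel()
    p=cv2.undistortPoints(np.array([[[u,v]]],float),cm["mtx"],None)[0,0]
    d=R.T@np.array([p[0],p[1],1]); return -R.T@t,d/np.linalg.norm(d)
def onz(cm,u,v,z):
    o,d=ray(cm,u,v); return o+d*(z-o[2])/d[2]
def proj(cm,P):
    return cv2.projectPoints(np.array(P,float).reshape(-1,1,3),cm["rvec"],cm["tvec"],cm["mtx"],None)[0].reshape(-1,2)
def crop(img,x0,x1,y0,y1,k,name):
    cv2.imwrite(name,cv2.resize(img[y0:y1,x0:x1],None,fx=k,fy=k,interpolation=cv2.INTER_CUBIC))
E
python3 - <<'E'
from h import *
im=cv2.imread("pics/top0.png")
crop(im,205,335,155,255,6,"pics/topfeed.png")
crop(im,335,435,130,230,6,"pics/topscoop.png")
crop(im,335,435,130,230,6,"pics/topscoop.png")
im=cv2.imread("pics/side0.png")
crop(im,210,400,150,290,4,"pics/sidefeed.png")
E
```

```text
(no output)
```

View pics/topfeed.png

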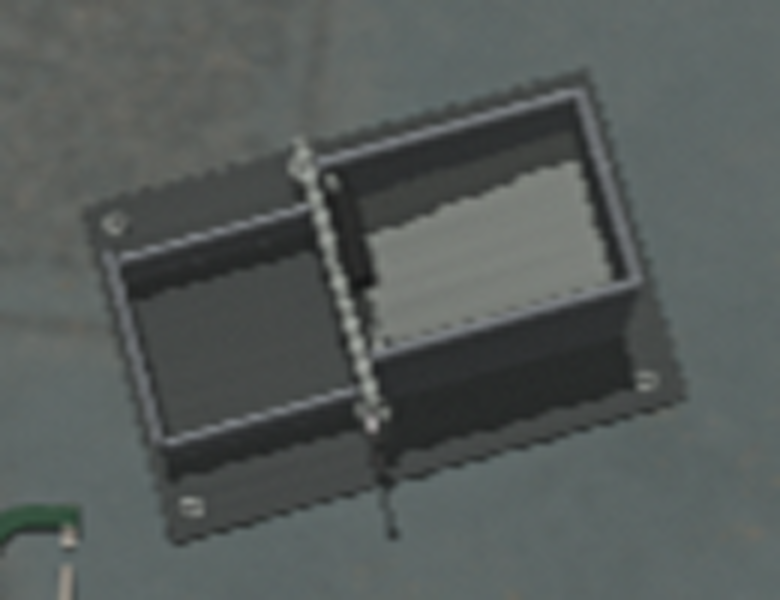

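View pics/topscoop.png

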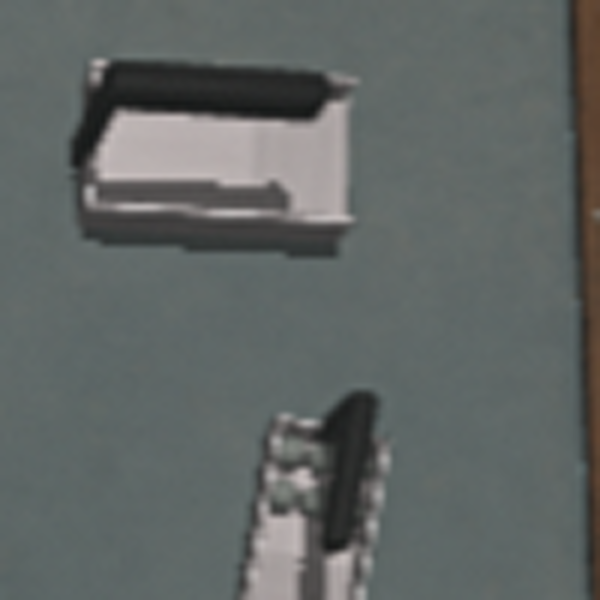

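View pics/sidefeed.png

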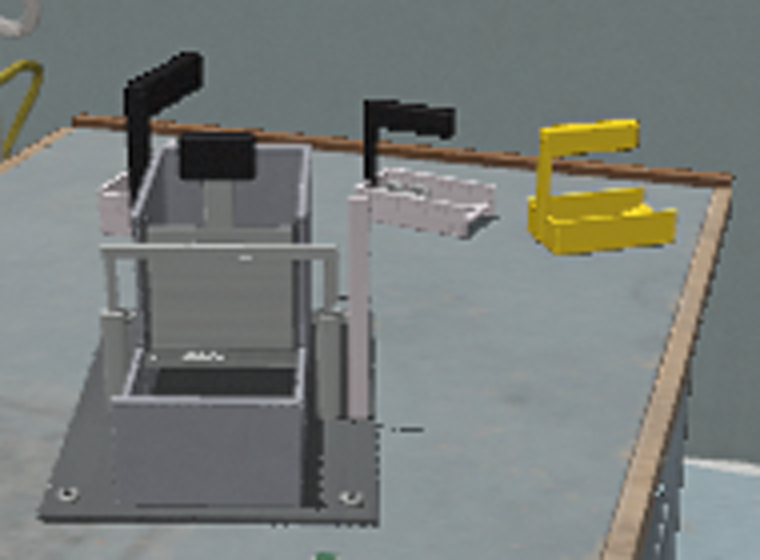

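Run:
```python
from h import *
T=camera_model("top");S=camera_model("side")
px=np.array([[85,210],[590,70],[688,400],[172,543]])/6+[205,155]
P=np.array([onz(T,u,v,.006) for u,v in px]);print(P)
print([np.linalg.norm(P[i]-P[(i+1)%4]) for i in range(4)])
a=[P[0]-P[1],P[3]-P[2]]
for d in a: print("yaw",np.degrees(np.arctan2(-d[0],d[1])))
# rim outer corners of hopper at z .135
for q in [(585,92),(640,285)]:
    print("rim",onz(T,q[0]/6+205,q[1]/6+155,.135))
im=cv2.imread("pics/top0.png")
crop(im,365,410,185,245,10,"pics/topsc.png")
im=cv2.imread("pics/side0.png")
crop(im,290,350,165,215,12,"pics/sidesc.png")
```

```text
[[ 0.55818012  0.21788158  0.006     ]
 [ 0.63563189 -0.05526032  0.006     ]
 [ 0.45366728 -0.10497972  0.006     ]
 [ 0.37810084  0.16815676  0.006     ]]
[np.float64(0.2839106835643731), np.float64(0.18863493326609362), np.float64(0.2833969335693795), np.float64(0.18681837213329164)]
yaw 15.831147506569708
yaw 15.464734685756033
rim [ 0.58734876 -0.04531066  0.135     ]
rim [ 0.48961137 -0.07096267  0.135     ]
```

View pics/topsc.png

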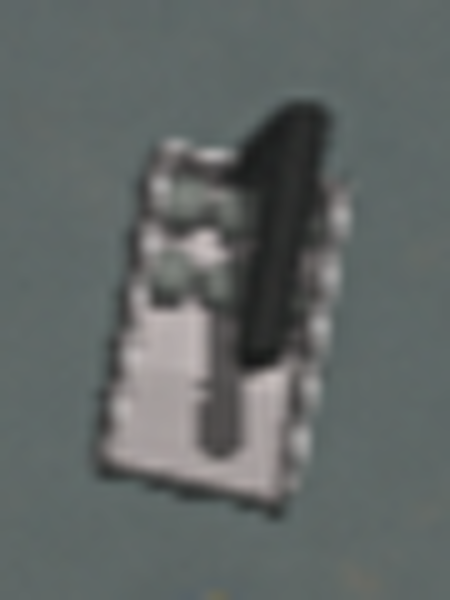

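View pics/sidesc.png

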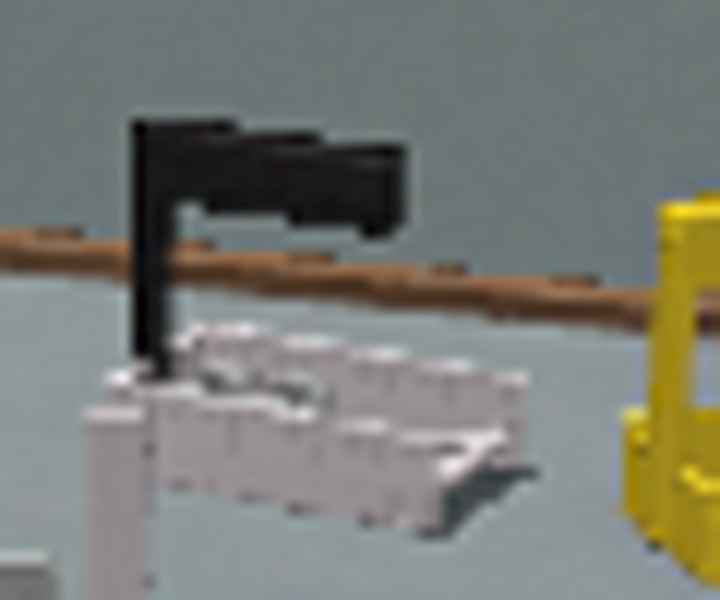

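Run:
```python
from h import *
T=camera_model("top");S=camera_model("side")
px=np.array([[85,210],[590,70],[688,400],[172,543]])/6+[205,155]
P=np.array([onz(T,u,v,.006) for u,v in px])
yaw=np.radians(15.65);ex=np.array([np.cos(yaw),np.sin(yaw),0]);ey=np.array([-np.sin(yaw),np.cos(yaw),0])
o=P.mean(0)+.012*ey;o[2]=0
print("feeder",o)
F=lambda x,y,z:o+ex*x+ey*y+np.array([0,0,z])
print("mouth",F(0,-.065,.135),"grip",F(0,0,.172))
# check
print("proj grip side", (proj(S,[F(0,0,.186),F(0,0,.158),F(-.023,0,.172),F(.023,0,.172)])-[210,150])*4)
print("proj rim corner top", (proj(T,[F(.048,-.128,.135),F(-.048,-.128,.135)])-[205,155])*6)
print("strip top side",(proj(S,[F(-.084,.014,.152)])-[210,150])*4)
r=onz(T,308/10+365,105/10+185,.097);f=onz(T,262/10+365,360/10+185,.097)
print("bar",r,f,np.linalg.norm(r-f), np.degrees(np.arctan2((f-r)[1],(f-r)[0])))
d=(f-r)/np.linalg.norm(f-r); g=f-.030*d; g[2]=.085
g2=r+.052*d; print(g,g2,"nose",g+.055*d)
z=np.array([0,0,1]);n=np.cross(z,d)
# check: bar corners in side and nose corners in top
print("side bar f/r top",(proj(S,[g+.03*d+.012*z,g-.052*d+.012*z])-[290,165])*12)
print("nose in top",(proj(T,[g+.055*d-.071*z-.03*n,g+.055*d-.071*z+.03*n,g-.052*d-.057*z-.03*n,g-.052*d-.057*z+.03*n])-[365,185])*10)
```

```text
feeder [0.50315791 0.06800471 0.        ]
mouth [0.52069233 0.00541442 0.135     ] grip [0.50315791 0.06800471 0.172     ]
proj grip side [[222.97579513 132.17045218]
 [224.23098766 176.92309153]
 [262.16932266 154.63168217]
 [185.14617323 154.69903435]]
proj rim corner top [[579.01404545  98.72679707]
 [634.28524822 281.29870184]]
strip top side [[364.99775388 194.24213044]]
bar [ 0.51837689 -0.32853814  0.097     ] [ 0.4402941  -0.31078697  0.097     ] 0.08007512733940308 167.19218797524837
[ 0.46954768 -0.31743741  0.085     ] [ 0.4676707 -0.3170107  0.097    ] nose [ 0.41591613 -0.30524493  0.085     ]
side bar f/r top [[410.67600172 149.97961952]
 [143.62092821 111.25754025]]
nose in top [[ 92.22889986 458.44434234]
 [279.60922978 499.79794735]
 [162.02159547 126.02369252]
 [348.72316829 166.60239708]]
```

Feeder: (0.503, 0.068), yaw about 15.65°, with the hopper on the world -y side. Base plate sizes and the side view agree to about 3 mm. The target scoop is the small white one with the balls: grip at (0.468, -0.317), nose facing the robot (yaw about 167°). I'm moving above it.

```bash
python3 -m creep '[0.08,0.08,0,0,0,-0.03,0, 0.15,0.15,0,0,0,-0.07,0, 0.17,0.17,0,0,0,-0.08,0, 0.17,0.17,0,0,0,-0.08,0, 0.17,0.17,0,0,0,-0.08,0, 0.17,0.17,0,0,0,-0.08,0, 0.17,0.17,0,0,0,-0.08,0, 0.17,0.17,0,0,0,-0.03,0]' 80
python3 -m creep '[0.17,0.17,0,0,0,-0.03,0, 0.12,0.12,0,0,0,-0.03,0, 0.03,0.03,0,0,0,0,0, 0,0,0,0,0,0,0, 0,0,0,0,0,0,0]'
python3 - <<'E'
from h import *
s=sense();print(s["joints"],np.degrees(np.arctan2(s["tool_rot"][1][0],s["tool_rot"][0][0])))
cv2.imwrite("pics/w1.png",snapshot("wrist")[:,:,::-1])
E
```

```text
time_s: 0.95
ee_pos: [0.4091, -0.3788, 0.2483]
tool_rot: [[0.985, -0.172, -0.0], [-0.172, -0.985, -0.0], [-0.0, 0.0, -1.0]]
wrist_force: [1.0, -1.0, -0.3]
opening: 1.005
time_s: 1.45
ee_pos: [0.471, -0.3177, 0.2479]
tool_rot: [[0.976, -0.217, -0.001], [-0.217, -0.976, -0.0], [-0.001, 0.001, -1.0]]
wrist_force: [0.6, -0.9, 0.4]
opening: 1.0
[ 0.95143619  0.36576615 -0.50779163  1.75870646  0.20074473  1.06948009
 -1.41508268] -12.537995874999707
```

View pics/w1.png

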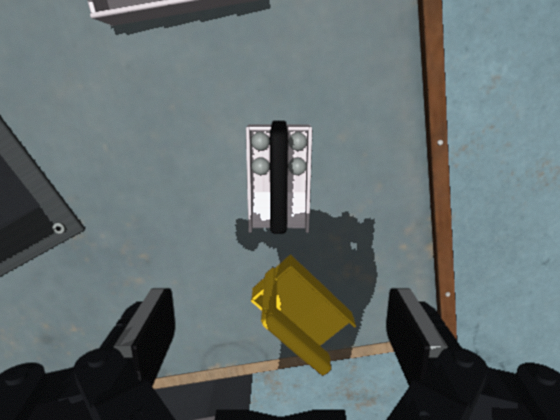

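The wrist view shows the small scoop ahead of the gripper. The bar runs from (279,122) to (279,232), with balls beside it at the rear; the yellow scoop is at (300,310). I'll measure from here.

Run:
```python
from h import *
im=cv2.imread("pics/w1.png");W=camera_model("wrist")
hsv=cv2.cvtColor(im,cv2.COLOR_BGR2GRAY)
m=(hsv<45).astype(np.uint8); m[:, :240]=0; m[:,320:]=0; m[:100]=0; m[250:]=0
c=max(cv2.findContours(m,cv2.RETR_EXTERNAL,cv2.CHAIN_APPROX_NONE)[0],key=cv2.contourArea)
print(cv2.boundingRect(c),cv2.minAreaRect(c))
for p in [(279,122),(279,232.5)]: print(onz(W,*p,.097))
a=onz(W,249,232,.014);b=onz(W,310,232,.014);print("nose corners",a,b,(a+b)/2,np.linalg.norm(a-b))
for p in [(247,126),(312,126)]: print("rear wall top",onz(W,*p,.028))
# yellow bounds
y=(im[:,:,0]<60)&(im[:,:,2]>100)&(im[:,:,1]>90)
ys,xs=np.where(y)
for i in [ys.argmin(),ys.argmax(),xs.argmin(),xs.argmax()]: print("yellow",xs[i],ys[i],onz(W,xs[i],ys[i],.05))
```

```text
(269, 121, 20, 114) ((278.5, 177.5), (113.0, 19.0), 90.0)
[ 0.52843796 -0.3295583   0.097     ]
[ 0.44487503 -0.31073221  0.097     ]
nose corners [ 0.42011045 -0.27319549  0.014     ] [ 0.40628369 -0.33473843  0.014     ] [ 0.41319707 -0.30396696  0.014     ] 0.06307704090679726
rear wall top [ 0.52549214 -0.29909928  0.028     ]
rear wall top [ 0.5126258  -0.35645533  0.028     ]
yellow 279 264 [ 0.39501819 -0.29940836  0.05      ]
yellow 321 374 [ 0.25766289 -0.31465115  0.05      ]
yellow 251 299 [ 0.36359056 -0.26384198  0.05      ]
yellow 354 325 [ 0.31109638 -0.35885821  0.05      ]
```

```bash
python3 -m creep '[0,0,-0.06,0,0,0,0, 0,0,-0.12,0,0,0,0, 0,0,-0.16,0,0,0,0, 0,0,-0.16,0,0,0,0, 0,0,-0.14,0,0,0,0, 0,0,-0.1,0,0,0,0, 0,0,-0.06,0,0,0,0, 0,0,-0.035,0,0,0,0]'
python3 -m creep '[0,0,0,0,0,0,0, 0,0,0,0,0,0,0]'
python3 - <<'E'
from h import *
cv2.imwrite("pics/w2.png",snapshot("wrist")[:,:,::-1])
E
```

```text
time_s: 2.3
ee_pos: [0.4708, -0.3169, 0.0797]
tool_rot: [[0.976, -0.217, -0.002], [-0.217, -0.976, 0.001], [-0.002, -0.001, -1.0]]
wrist_force: [0.2, -0.1, 0.0]
opening: 1.004
time_s: 2.5
ee_pos: [0.4726, -0.317, 0.082]
tool_rot: [[0.976, -0.216, 0.001], [-0.216, -0.976, -0.001], [0.001, 0.0, -1.0]]
wrist_force: [-0.6, 0.1, 0.4]
opening: 1.0
```

View pics/w2.png

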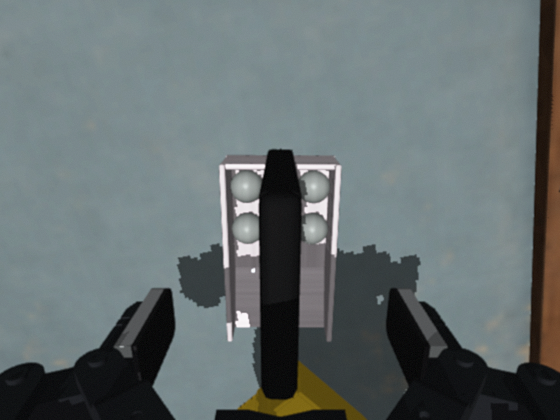

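The bar is centred between the jaws (column 280). I'm closing.

```bash
python3 -m creep '[0,0,0,0,0,0,0.5, 0,0,0,0,0,0,0.8, 0,0,0,0,0,0,1, 0,0,0,0,0,0,1, 0,0,0,0,0,0,1, 0,0,0,0,0,0,1, 0,0,0,0,0,0,1, 0,0,0,0,0,0,1]' 80
python3 -m creep '[0,0,0.01,0,0,0,1, 0,0,0.02,0,0,0,1, 0,0,0.03,0,0,0,1, 0,0,0.05,0,0,0,1, 0,0,0.05,0,0,0,1, 0,0,0.04,0,0,0,1, 0,0,0.02,0,0,0,1, 0,0,0,0,0,0,1]'
python3 - <<'E'
from h import *
cv2.imwrite("pics/w3.png",snapshot("wrist")[:,:,::-1])
cv2.imwrite("pics/s3.png",snapshot("side")[:,:,::-1])
E
```

```text
time_s: 3.35
ee_pos: [0.4724, -0.3166, 0.0816]
tool_rot: [[0.976, -0.216, 0.0], [-0.216, -0.976, -0.0], [0.0, 0.0, -1.0]]
wrist_force: [-1.2, 0.6, 3.8]
opening: 0.152
time_s: 4.15
ee_pos: [0.4727, -0.3168, 0.1264]
tool_rot: [[0.976, -0.216, 0.001], [-0.216, -0.976, -0.001], [0.002, 0.001, -1.0]]
wrist_force: [0.6, -0.7, -3.4]
opening: 0.153
```

View pics/w3.png

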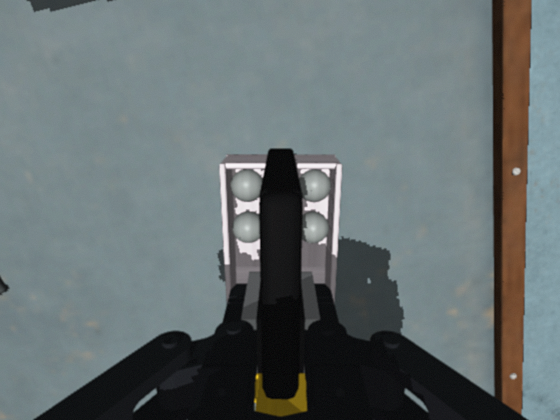

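View pics/s3.png

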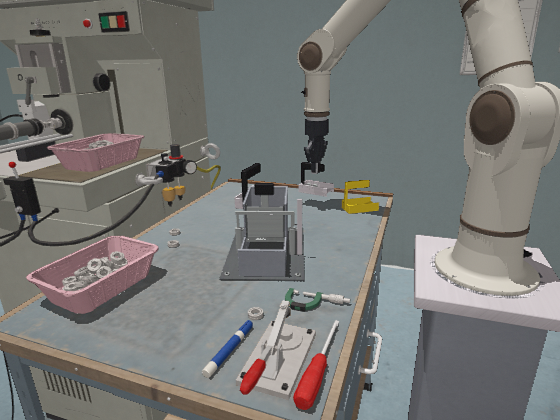

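All the visible balls (four, with two more presumably under the bar) are still in the scoop, and the load reads about 3 N. Next I raise it and carry it to the hopper gently.

```bash
python3 -m creep '[0,0,0.04,0,0,0,1, 0,0,0.08,0,0,0,1, 0,0,0.12,0,0,0,1, 0,0,0.14,0,0,0,1, 0,0,0.14,0,0,0,1, 0.01,0.03,0.12,0,0,0.01,1, 0.02,0.05,0.08,0,0,0.02,1, 0.03,0.08,0.04,0,0,0.03,1]'
python3 -m creep '[0.04,0.11,0,0,0,0.05,1, 0.045,0.13,0,0,0,0.05,1, 0.045,0.13,0,0,0,0.05,1, 0.045,0.13,0,0,0,0.05,1, 0.045,0.13,0,0,0,0.05,1, 0.045,0.13,0,0,0,0.05,1, 0.045,0.13,0,0,0,0.05,1, 0.045,0.13,0,0,0,0.05,1]'
python3 -m creep '[0.045,0.13,0,0,0,0.05,1, 0.045,0.13,0,0,0,0.05,1, 0.04,0.12,0,0,0,0.05,1, 0.03,0.11,0,0,0,0.04,1, 0.02,0.09,0,0,0,0.02,1, 0.01,0.06,0,0,0,0,1, 0,0.03,0,0,0,0,1, 0,0,0,0,0,0,1]'
python3 - <<'E'
from h import *
s=sense();print(s["joints"],np.degrees(np.arctan2(s["tool_rot"][1][0],s["tool_rot"][0][0])))
cv2.imwrite("pics/w4.png",snapshot("wrist")[:,:,::-1])
cv2.imwrite("pics/t4.png",snapshot("top")[:,:,::-1])
E
```

```text
time_s: 5.05
ee_pos: [0.4849, -0.2853, 0.2803]
tool_rot: [[0.985, -0.17, 0.003], [-0.17, -0.985, -0.003], [0.003, 0.002, -1.0]]
wrist_force: [0.5, 0.2, -3.8]
opening: 0.154
time_s: 5.85
ee_pos: [0.5546, -0.0771, 0.2762]
tool_rot: [[0.989, 0.148, -0.002], [0.148, -0.989, 0.001], [-0.002, -0.001, -1.0]]
wrist_force: [0.3, -0.5, -3.8]
opening: 0.149
time_s: 6.65
ee_pos: [0.5925, 0.055, 0.2769]
tool_rot: [[0.952, 0.306, -0.001], [0.306, -0.952, 0.0], [-0.001, -0.001, -1.0]]
wrist_force: [0.3, 0.2, -3.0]
opening: 0.145
[ 0.42217422  0.4372169  -0.74102535  1.65468132  0.31442956  1.17407775
 -1.65522641] 17.807818163264315
```

View pics/w4.png

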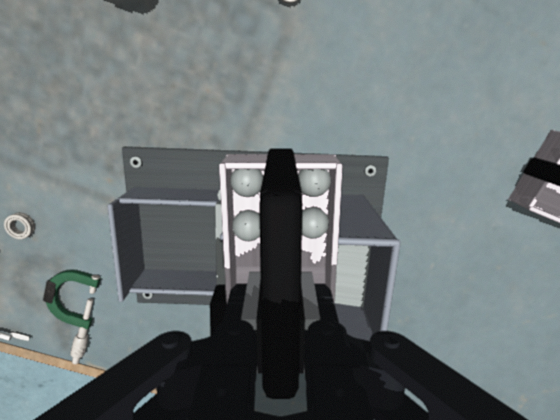

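View pics/t4.png

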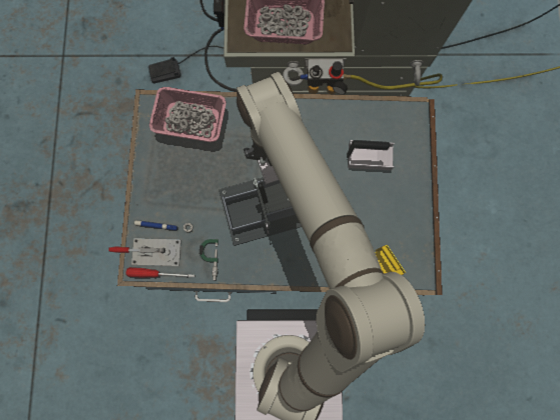

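The wrist view shows me about 33 mm too far in +y and 2° over in yaw (feeder edge from (124,148) to (387,157)). I'll recheck the feeder pose from this view before correcting.

Run:
```python
from h import *
W=camera_model("wrist")
a=onz(W,124,148,.006);b=onz(W,388,157,.006);print("base back corners",a,b,np.linalg.norm(a-b),"yaw",np.degrees(np.arctan2(-(a-b)[0],(a-b)[1])))
yaw=np.radians(15.65);ex=np.array([np.cos(yaw),np.sin(yaw)]);ey=np.array([-np.sin(yaw),np.cos(yaw)])
print("origin from a",a[:2]-.095*ex-.131*ey,"from b",b[:2]-.095*ex+.155*ey)
for p in [(398,242),(384,235),(341,242)]:
  q=onz(W,*p,.135)[:2]-[.503,.068]; print("rim local",q@ex,q@ey)
```

```text
base back corners [0.56384044 0.21757596 0.006     ] [ 0.63949048 -0.05230038  0.006     ] 0.2802787313789334 yaw 15.658911922095625
origin from a [0.50770092 0.06580523] from b [0.50619952 0.07132616]
rim local 0.054931788710177974 -0.1306459087582919
rim local 0.060399192537227385 -0.11904018099679432
rim local 0.05342398619008159 -0.0863686732055929
```

```bash
python3 -m creep '[0,-0.03,0,0,0,-0.01,1, 0,-0.055,0,0,0,-0.02,1, 0,-0.05,-0.03,0,0,-0.018,1, 0.005,-0.03,-0.05,0,0,0,1, 0,0,-0.04,0,0,0,1, 0,0,-0.015,0,0,0,1, 0,0,0,0,0,0,1]'
python3 -m creep '[-0.013,-0.003,0,0.012,-0.043,0,1, -0.025,-0.007,0,0.024,-0.086,0,1, -0.025,-0.007,0,0.024,-0.086,0,1, -0.025,-0.007,0,0.024,-0.086,0,1, -0.013,-0.003,0,0.012,-0.043,0,1, 0,0,0,0,0,0,1]'
python3 - <<'E'
from h import *
s=sense();print(s["joints"])
cv2.imwrite("pics/w5.png",snapshot("wrist")[:,:,::-1])
E
```

```text
time_s: 7.45
ee_pos: [0.5936, 0.0211, 0.2493]
tool_rot: [[0.963, 0.268, -0.002], [0.268, -0.963, 0.001], [-0.001, -0.001, -1.0]]
wrist_force: [-0.1, -0.1, -3.7]
opening: 0.153
time_s: 8.05
ee_pos: [0.5723, 0.0151, 0.2502]
tool_rot: [[0.926, 0.268, 0.266], [0.258, -0.963, 0.073], [0.275, 0.001, -0.961]]
wrist_force: [-1.1, -0.1, -3.9]
opening: 0.152
[ 0.6577261   0.26235554 -0.79327419  1.96494849  0.20885622  0.72273708
 -1.52988493]
```

View pics/w5.png

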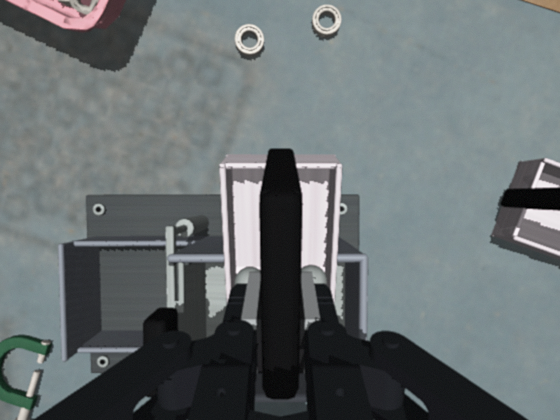

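At 16° tilt the balls have rolled to the ramp (visible at (248,275) and (315,275)), and the nose is over the hopper. I'll tip further in short calls while watching joints 4 and 6.

```bash
python3 -m creep '[-0.02,-0.006,-0.01,0.018,-0.064,0,1, -0.021,-0.006,-0.01,0.018,-0.064,0,1, -0.021,-0.006,-0.005,0.018,-0.064,0,1, -0.021,-0.006,0,0.018,-0.064,0,1]'
python3 - <<'E'
from h import *
s=sense();print(s["joints"])
cv2.imwrite("pics/w6.png",snapshot("wrist")[:,:,::-1])
E
```

```text
time_s: 8.5
ee_pos: [0.5583, 0.0115, 0.2461]
tool_rot: [[0.849, 0.27, 0.455], [0.237, -0.963, 0.128], [0.472, -0.001, -0.881]]
wrist_force: [0.0, 0.3, -3.2]
opening: 0.152
[ 0.86307421  0.15773229 -0.90397163  2.16113076 -0.00681875  0.40585069
 -1.29696173]
```

View pics/w6.png

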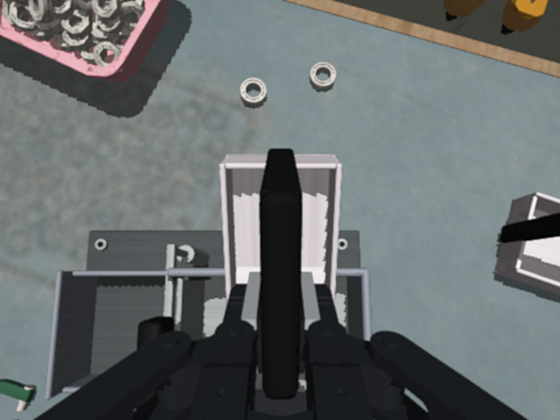

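```bash
python3 -m creep '[0,0,0,0,0,0,1, 0,0,0,0,0,0,1, 0,0,0,0,0,0,1]'
python3 - <<'E'
from h import *
s=sense();print(s["joints"],s["ee_pos"])
cv2.imwrite("pics/w7.png",snapshot("wrist")[:,:,::-1])
cv2.imwrite("pics/s7.png",snapshot("side")[:,:,::-1])
crop(cv2.imread("pics/s7.png"),210,370,100,240,5,"pics/s7c.png")
crop(cv2.imread("pics/w7.png"),140,420,240,420,2.8,"pics/w7c.png")
E
```

```text
time_s: 8.85
ee_pos: [0.5588, 0.011, 0.2463]
tool_rot: [[0.85, 0.269, 0.453], [0.237, -0.963, 0.128], [0.471, -0.001, -0.882]]
wrist_force: [0.8, 0.1, -1.7]
opening: 0.15
[ 0.8612801   0.15877493 -0.90205222  2.15884018 -0.00365474  0.40852519
 -1.30043113] [0.55881748 0.01096517 0.24629427]
```

View pics/w7c.png

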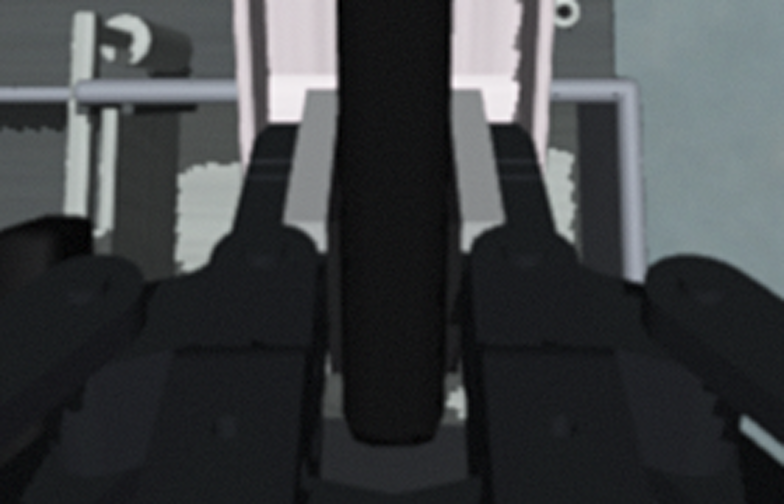

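View pics/s7c.png

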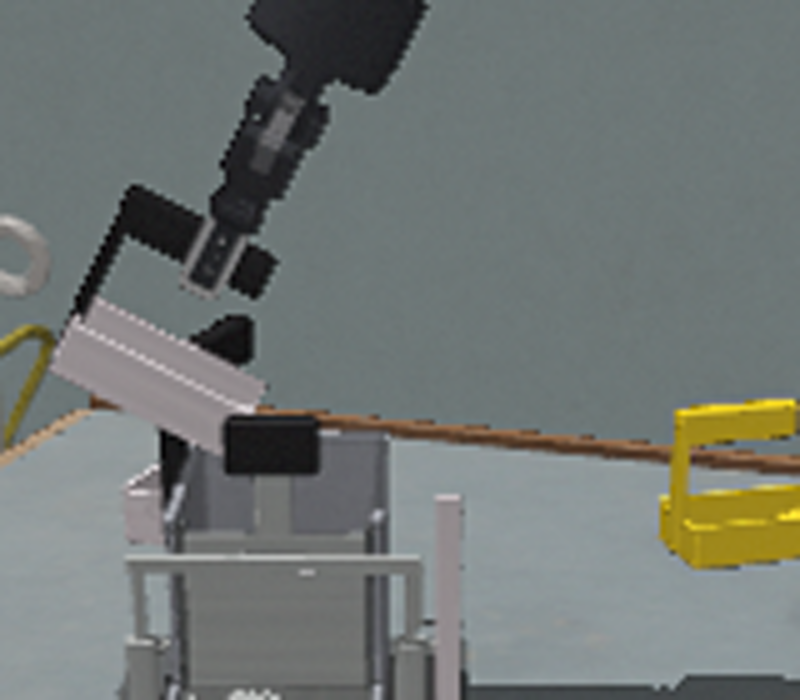

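The wrist force fell from 3.7 N to 1.7 N, so most or all of the balls are out. I'll tilt a bit more to empty it fully, keeping joint 6 inside its limit.

```bash
python3 -m creep '[0.01,0,0.01,0.018,-0.064,0,1, 0.01,0,0.01,0.018,-0.064,0,1, 0,0,0,0,0,0,1]'
python3 -c "
from h import *
s=sense();print(s['joints'])"
```

```text
time_s: 9.25
ee_pos: [0.5605, 0.0102, 0.2485]
tool_rot: [[0.8, 0.267, 0.538], [0.22, -0.964, 0.151], [0.558, -0.002, -0.83]]
wrist_force: [-0.5, 0.2, -2.7]
opening: 0.152
[ 1.00571197  0.14725816 -1.01545443  2.22669033 -0.16488441  0.27127042
 -1.12304825]
```

```bash
for i in 1 2 3 4 5 6; do python3 -m creep '[0,0,0,0,0,0,1]' | grep -E "force"; done
python3 - <<'E'
from h import *
s=sense();print(s["joints"])
cv2.imwrite("pics/t8.png",snapshot("top")[:,:,::-1])
crop(cv2.imread("pics/t8.png"),215,335,150,250,6,"pics/t8c.png")
E
```

```text
wrist_force: [0.9, 0.1, -1.3]
wrist_force: [-0.4, 0.3, -2.5]
wrist_force: [0.1, -0.9, -2.8]
wrist_force: [0.2, 0.1, -2.7]
wrist_force: [0.7, -0.2, -1.8]
wrist_force: [-0.7, 0.3, -1.4]
[ 1.00304117  0.14687848 -1.01381841  2.22503437 -0.16400054  0.27141437
 -1.1236397 ]
```

View pics/t8c.png

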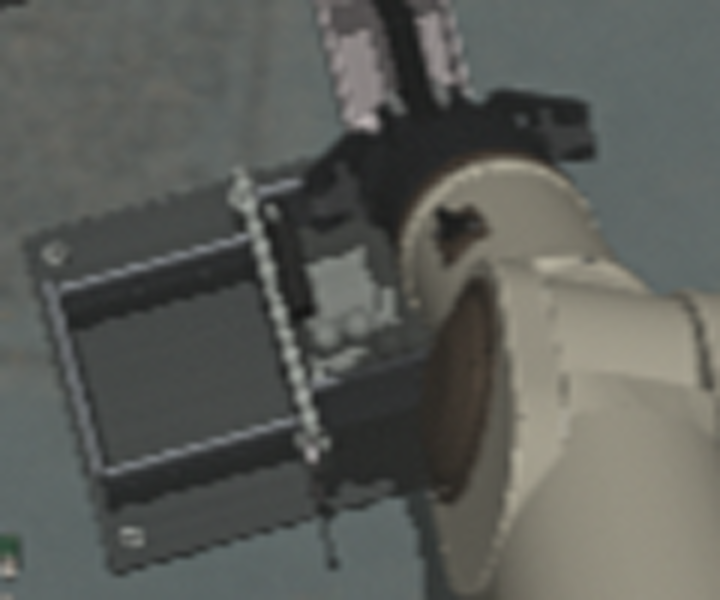

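Balls are visible in the hopper at (325,330) and (360,320) in the crop. I'll level the scoop, rise and look inside both.

```bash
python3 -m creep '[0.02,0.006,0.02,-0.012,0.045,0,1, 0.02,0.006,0.03,-0.026,0.091,0,1, 0.03,0.008,0.04,-0.026,0.091,0,1, 0.03,0.008,0.05,-0.026,0.091,0,1, 0.03,0.008,0.05,-0.026,0.091,0,1, 0.03,0.008,0.05,-0.026,0.091,0,1, 0.02,0,0.05,-0.026,0.091,0,1, 0.01,0,0.04,-0.026,0.091,0,1]'
python3 -m creep '[0,-0.05,0.05,-0.012,0.045,0,1, 0,-0.1,0.05,0,0,0,1, 0,-0.12,0.02,0,0,0,1, 0,-0.1,0,0,0,0,1, 0,-0.05,0,0,0,0,1, 0,0,0,0,0,0,1, 0,0,0,0,0,0,1]'
python3 - <<'E'
from h import *
s=sense();print(s["joints"])
cv2.imwrite("pics/w9.png",snapshot("wrist")[:,:,::-1])
cv2.imwrite("pics/t9.png",snapshot("top")[:,:,::-1])
E
```

```text
time_s: 10.7
ee_pos: [0.6003, 0.0191, 0.316]
tool_rot: [[0.963, 0.267, 0.035], [0.267, -0.964, 0.007], [0.035, 0.002, -0.999]]
wrist_force: [-0.3, -0.7, -2.6]
opening: 0.151
time_s: 11.4
ee_pos: [0.5994, -0.0638, 0.3391]
tool_rot: [[0.963, 0.269, 0.001], [0.269, -0.963, -0.0], [0.001, 0.001, -1.0]]
wrist_force: [-0.0, 0.3, -2.6]
opening: 0.15
[ 0.60842509  0.39473186 -0.73036881  1.55751744  0.27054567  1.29243288
 -1.45718177]
```

View pics/w9.png

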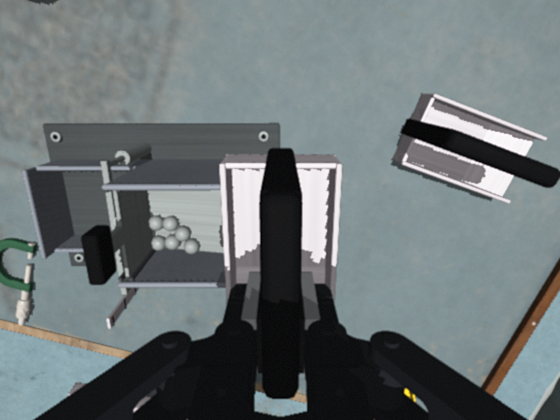

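View pics/t9.png

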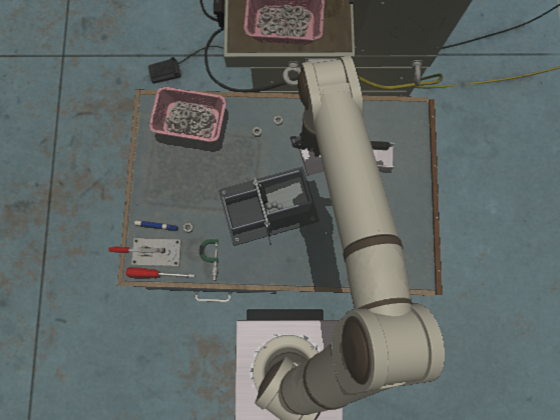

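The scoop is empty. Six balls lie in the hopper: (155,223), (170,222), (183,230), (158,243), (171,243) and (192,246). I'm carrying the scoop back to its free spot.

```bash
python3 -m creep '[-0.03,-0.05,0,0,0,-0.03,1, -0.06,-0.1,0,0,0,-0.06,1, -0.07,-0.13,0,0,0,-0.07,1, -0.07,-0.13,0,0,0,-0.07,1, -0.07,-0.13,0,0,0,-0.07,1, -0.07,-0.13,0,0,0,-0.07,1, -0.07,-0.13,0,0,0,-0.07,1, -0.07,-0.13,0,0,0,-0.07,1]'
python3 -m creep '[-0.06,-0.1,-0.03,0,0,-0.07,1, -0.03,-0.07,-0.08,0,0,-0.04,1, -0.02,-0.03,-0.14,0,0,-0.02,1, 0,0,-0.16,0,0,0,1, 0,0,-0.16,0,0,0,1, 0,0,-0.16,0,0,0,1, 0,0,-0.14,0,0,0,1, 0,0,-0.1,0,0,0,1]'
python3 -m creep '[0,0,-0.06,0,0,0,1, 0,0,-0.04,0,0,0,1, 0,0,0,0,0,0,1]'
python3 - <<'E'
from h import *
cv2.imwrite("pics/s10.png",snapshot("side")[:,:,::-1])
crop(cv2.imread("pics/s10.png"),210,400,90,240,4,"pics/s10c.png")
E
```

```text
time_s: 12.3
ee_pos: [0.4963, -0.2518, 0.3395]
tool_rot: [[0.991, -0.132, 0.0], [-0.132, -0.991, -0.002], [0.0, 0.002, -1.0]]
wrist_force: [-0.1, -0.3, -2.4]
opening: 0.151
time_s: 13.1
ee_pos: [0.4741, -0.2901, 0.1429]
tool_rot: [[0.973, -0.23, -0.002], [-0.23, -0.973, 0.0], [-0.002, 0.0, -1.0]]
wrist_force: [-0.4, 0.7, -1.6]
opening: 0.151
time_s: 13.4
ee_pos: [0.475, -0.2906, 0.1247]
tool_rot: [[0.973, -0.229, -0.001], [-0.229, -0.973, -0.001], [-0.001, 0.001, -1.0]]
wrist_force: [-0.6, 0.8, -2.3]
opening: 0.15
```

View pics/s10c.png

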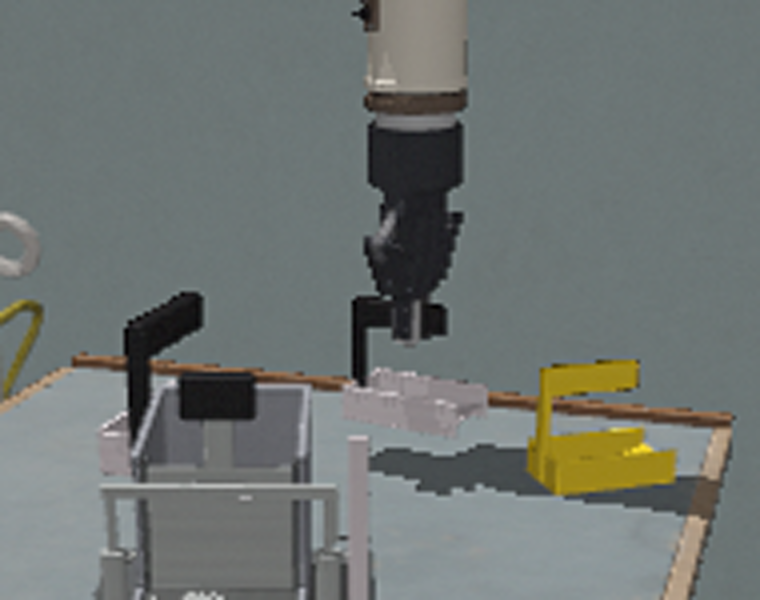

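```bash
python3 -m creep '[0,0,-0.05,0,0,0,1, 0,0,-0.06,0,0,0,1, 0,0,-0.05,0,0,0,1, 0,0,-0.025,0,0,0,1, 0,0,-0.015,0,0,0,1, 0,0,-0.01,0,0,0,1, 0,0,0,0,0,0,1, 0,0,0,0,0,0,1]'
```

```text
time_s: 14.25
ee_pos: [0.4756, -0.2909, 0.0835]
tool_rot: [[0.973, -0.229, 0.0], [-0.229, -0.973, -0.002], [0.001, 0.002, -1.0]]
wrist_force: [0.3, -0.2, -1.2]
opening: 0.152
```

```bash
python3 -m creep '[0,0,-0.006,0,0,0,1, 0,0,-0.004,0,0,0,1, 0,0,0,0,0,0,1, 0,0,0,0,0,0,1]'
python3 -m creep '[0,0,0,0,0,0,0.6, 0,0,0,0,0,0,0.3, 0,0,0,0,0,0,0, 0,0,0,0,0,0,0, 0,0,0,0,0,0,0, 0,0,0,0,0,0,0, 0,0,0,0,0,0,0]'
python3 - <<'E'
from h import *
cv2.imwrite("pics/w11.png",snapshot("wrist")[:,:,::-1])
E
```

```text
time_s: 14.65
ee_pos: [0.4756, -0.2911, 0.0816]
tool_rot: [[0.973, -0.229, 0.0], [-0.229, -0.973, -0.002], [0.001, 0.002, -1.0]]
wrist_force: [-0.5, -0.0, 1.5]
opening: 0.148
time_s: 15.35
ee_pos: [0.4754, -0.2908, 0.0813]
tool_rot: [[0.973, -0.229, -0.0], [-0.229, -0.973, -0.002], [0.0, 0.002, -1.0]]
wrist_force: [-0.1, -0.1, 0.2]
opening: 0.999
```

View pics/w11.png

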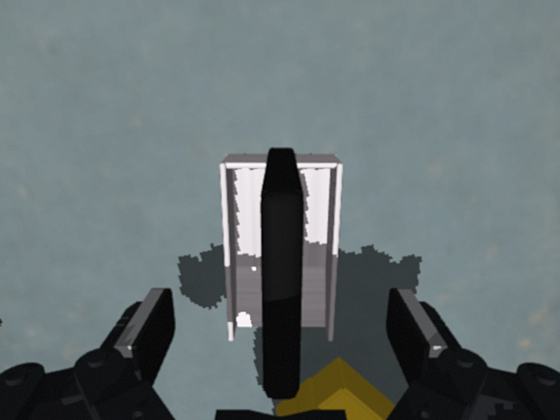

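The scoop stands released in the view, centred and clear of the yellow one. I'm rising and moving to look at the shutter grip.

```bash
python3 -m creep '[0,0,0.06,0,0,0,0, 0,0,0.12,0,0,0,0, 0,0,0.18,0,0,0,0, 0,0,0.18,0,0,0,0, 0,0,0.18,0,0,0,0, 0,0.02,0.18,0,0,0.03,0, 0,0.07,0.15,0,0,0.05,0, -0.01,0.13,0.06,0,0,0.08,0]'
python3 -m creep '[-0.03,0.17,0,0,0,0.08,0, -0.03,0.18,0,0,0,0.08,0, -0.03,0.18,0,0,0,0.08,0, -0.03,0.18,0,0,0,0.08,0, -0.02,0.18,0,0,0,0.08,0, -0.02,0.18,0,0,0,0.08,0, 0,0.18,0,0,0,0,0, 0,0.13,0,0,0,0,0]'
python3 -m creep '[0,0.08,0,0,0,0,0, 0,0.02,0,0,0,0,0, 0,0,0,0,0,0,0]'
python3 - <<'E'
from h import *
s=sense();print(s["joints"],np.degrees(np.arctan2(s["tool_rot"][1][0],s["tool_rot"][0][0])))
cv2.imwrite("pics/w12.png",snapshot("wrist")[:,:,::-1])
cv2.imwrite("pics/s12.png",snapshot("side")[:,:,::-1])
E
```

```text
time_s: 16.2
ee_pos: [0.4747, -0.2486, 0.3076]
tool_rot: [[0.994, -0.106, 0.005], [-0.106, -0.994, -0.006], [0.006, 0.005, -1.0]]
wrist_force: [0.2, -0.5, 0.5]
opening: 1.003
time_s: 17.0
ee_pos: [0.4409, 0.0318, 0.3043]
tool_rot: [[0.963, 0.27, 0.002], [0.27, -0.963, -0.003], [0.001, 0.003, -1.0]]
wrist_force: [0.1, -0.6, 0.5]
opening: 1.0
time_s: 17.3
ee_pos: [0.4413, 0.0494, 0.3038]
tool_rot: [[0.963, 0.27, 0.001], [0.27, -0.963, -0.002], [0.001, 0.003, -1.0]]
wrist_force: [0.1, -0.3, 0.2]
opening: 0.999
[ 0.67463612  0.0900918  -0.88558853  1.9617026   0.08012864  1.12316298
 -1.54153357] 15.636285487753971
```

View pics/w12.png

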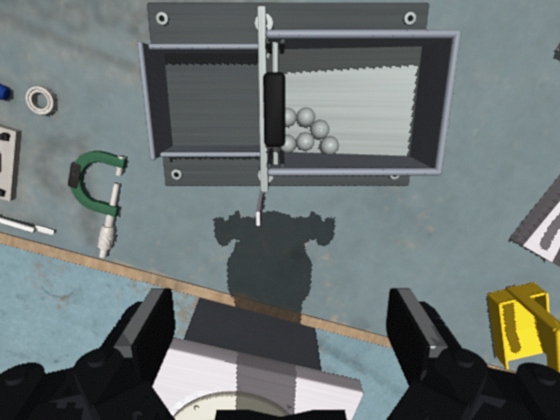

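View pics/s12.png

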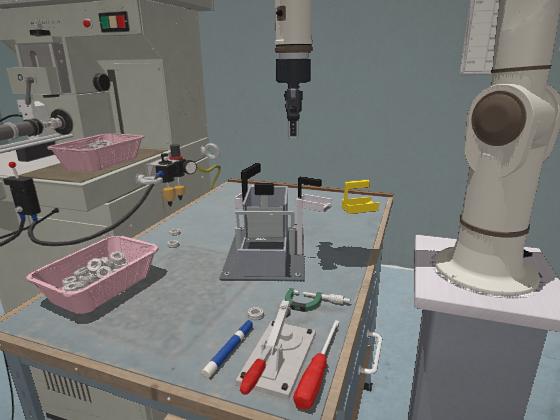

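The wrist view shows the black grip block at about (274,110), all six balls in the hopper at (280–340,108–152), and the shutter shut. The scoop stands upright in the side view. I'll locate the grip.

Run:
```python
from h import *
im=cv2.imread("pics/w12.png");W=camera_model("wrist");S=camera_model("side");s=sense()
g=cv2.cvtColor(im,cv2.COLOR_BGR2GRAY)
m=(g<32).astype(np.uint8);m[:60]=0;m[165:]=0;m[:,:255]=0;m[:,:][:,295:]=0
c=max(cv2.findContours(m,cv2.RETR_EXTERNAL,cv2.CHAIN_APPROX_NONE)[0],key=cv2.contourArea)
print(cv2.boundingRect(c),cv2.minAreaRect(c))
x,y,w,h=cv2.boundingRect(c)
for z in (.186,.172):print(z,onz(W,x+w/2,y+h/2,z),np.linalg.norm(onz(W,x+w/2,y,z)-onz(W,x+w/2,y+h,z)))
im=cv2.imread("pics/s12.png");g=cv2.cvtColor(im,cv2.COLOR_BGR2GRAY)
m=(g<45).astype(np.uint8);m[:175]=0;m[200:]=0;m[:,:252]=0;m[:,278:]=0
c=max(cv2.findContours(m,cv2.RETR_EXTERNAL,cv2.CHAIN_APPROX_NONE)[0],key=cv2.contourArea)
x2,y2,w2,h2=cv2.boundingRect(c);print(x2,y2,w2,h2)
o1,d1=ray(W,x+w/2,y+h/2);o2,d2=ray(S,x2+w2/2,y2+h2/2)
A=np.array([d1,-d2]).T;t=np.linalg.lstsq(A,o2-o1,rcond=None)[0]
print("tri",o1+t[0]*d1,o2+t[1]*d2)
```

```text
(264, 73, 21, 74) ((273.94854736328125, 109.48064422607422), (73.22965240478516, 19.506141662597656), 88.83085632324219)
0.186 [0.5074888  0.07083008 0.186     ] 0.044839892340628705
0.172 [0.50669072 0.07078658 0.172     ] 0.04742161158005613
255 183 19 12
tri [0.50667086 0.07078549 0.17165162] [0.50582565 0.07044912 0.17170085]
```

```bash
python3 -m creep '[0.05,0.015,0,0,0,0,0, 0.1,0.03,0,0,0,0,0, 0.1,0.03,-0.04,0,0,0,0, 0.06,0.02,-0.08,0,0,0,0, 0.02,0.01,-0.12,0,0,0,0, 0,0,-0.12,0,0,0,0, 0,0,-0.09,0,0,0,0, 0,0,-0.05,0,0,0,0]' 100
python3 -m creep '[0,0,0,0,0,0,0, 0,0,0,0,0,0,0]'
python3 - <<'E'
from h import *
cv2.imwrite("pics/w13.png",snapshot("wrist")[:,:,::-1])
E
```

```text
time_s: 18.2
ee_pos: [0.5072, 0.0693, 0.2013]
tool_rot: [[0.964, 0.267, -0.002], [0.267, -0.964, -0.001], [-0.002, 0.001, -1.0]]
wrist_force: [-0.5, 0.7, -0.5]
opening: 1.001
time_s: 18.4
ee_pos: [0.5081, 0.0701, 0.2037]
tool_rot: [[0.964, 0.268, 0.001], [0.268, -0.964, -0.001], [0.001, 0.001, -1.0]]
wrist_force: [0.2, 0.9, -0.3]
opening: 0.996
```

View pics/w13.png

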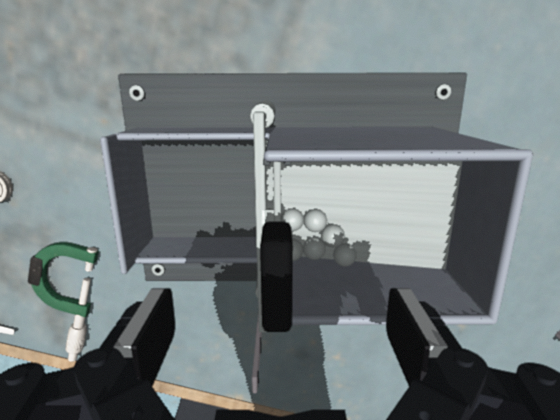

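The grip block is centred (column 276) between the open jaws. I'm descending and closing.

```bash
python3 -m creep '[0,0,-0.05,0,0,0,0, 0,0,-0.06,0,0,0,0, 0,0.004,-0.04,0,0,0,0, 0,0,-0.018,0,0,0,0, 0,0,0,0,0,0,0, 0,0,0,0,0,0,0]'
python3 -m creep '[0,0,0,0,0,0,0.5, 0,0,0,0,0,0,0.8, 0,0,0,0,0,0,1, 0,0,0,0,0,0,1, 0,0,0,0,0,0,1, 0,0,0,0,0,0,1, 0,0,0,0,0,0,1, 0,0,0,0,0,0,1]' 100
python3 -m creep '[0,0,0,0,0,0,1, 0,0,0,0,0,0,1, 0,0,0,0,0,0,1]'
python3 - <<'E'
from h import *
cv2.imwrite("pics/s14.png",snapshot("side")[:,:,::-1])
crop(cv2.imread("pics/s14.png"),210,350,120,260,4,"pics/s14c.png")
E
```

```text
time_s: 19.05
ee_pos: [0.5075, 0.0711, 0.1697]
tool_rot: [[0.963, 0.268, 0.001], [0.268, -0.963, -0.001], [0.0, 0.002, -1.0]]
wrist_force: [0.6, -0.9, -0.2]
opening: 1.001
time_s: 19.85
ee_pos: [0.5073, 0.0716, 0.1701]
tool_rot: [[0.963, 0.269, 0.001], [0.269, -0.963, -0.001], [0.001, 0.001, -1.0]]
wrist_force: [-2.6, 2.3, 5.1]
opening: 0.146
time_s: 20.15
ee_pos: [0.5073, 0.0717, 0.17]
tool_rot: [[0.963, 0.269, 0.001], [0.269, -0.963, -0.001], [0.001, 0.001, -1.0]]
wrist_force: [-3.6, 1.9, 4.9]
opening: 0.153
```

View pics/s14c.png

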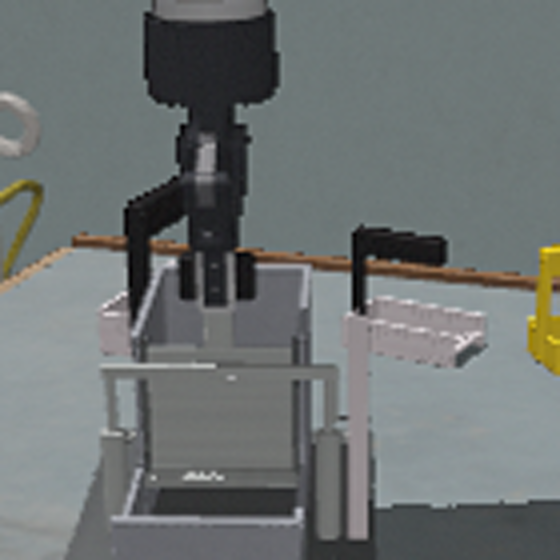

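The grip is held. Now I lift 30 mm smoothly.

```bash
python3 -m creep '[0,0,0.01,0,0,0,1, 0,0,0.02,0,0,0,1, 0,0,0.03,0,0,0,1, 0,0,0.03,0,0,0,1, 0,0,0.03,0,0,0,1, 0,0,0.02,0,0,0,1, 0,0,0.01,0,0,0,1, 0,0,0,0,0,0,1]'
python3 -m creep '[0,0,0,0,0,0,1, 0,0,0,0,0,0,1, 0,0,0,0,0,0,1, 0,0,0,0,0,0,1, 0,0,0,0,0,0,1]'
python3 - <<'E'
from h import *
for n in ("side","top","wrist"): cv2.imwrite(f"pics/{n}15.png",snapshot(n)[:,:,::-1])
crop(cv2.imread("pics/side15.png"),210,350,120,260,4,"pics/s15c.png")
crop(cv2.imread("pics/top15.png"),205,335,155,255,6,"pics/t15c.png")
E
```

```text
time_s: 21.0
ee_pos: [0.5072, 0.0716, 0.1992]
tool_rot: [[0.963, 0.269, 0.001], [0.269, -0.963, -0.0], [0.001, 0.0, -1.0]]
wrist_force: [3.1, 4.6, -11.8]
opening: 0.147
time_s: 21.5
ee_pos: [0.5072, 0.0716, 0.199]
tool_rot: [[0.963, 0.269, 0.001], [0.269, -0.963, 0.0], [0.001, 0.0, -1.0]]
wrist_force: [1.9, 5.1, -11.2]
opening: 0.15
```

View pics/s15c.png

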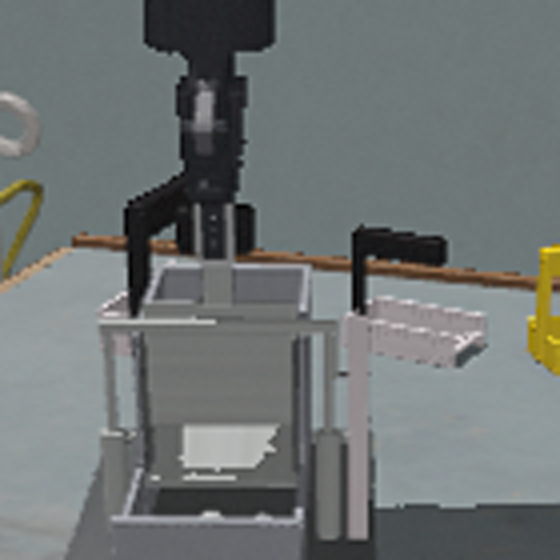

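View pics/t15c.png

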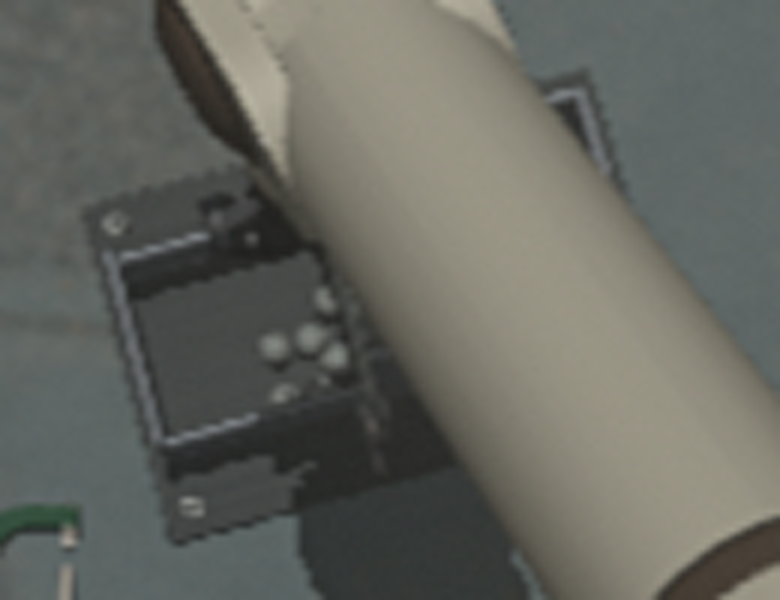

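View pics/wrist15.png

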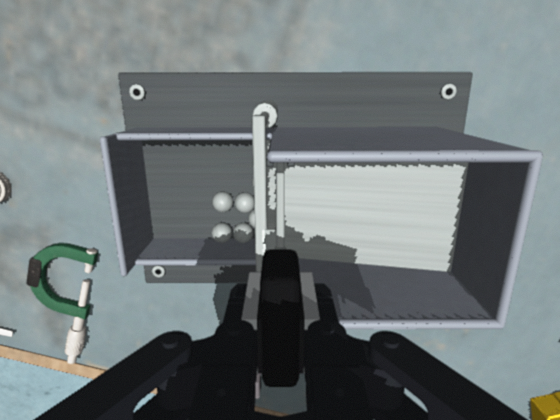

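Force is 11.2 N at 29 mm of tool rise, as expected at half travel. The hopper is empty from above, and four or five balls are visible in the tray at (220–255,200–235). I'll let them settle and check the sixth, also the lift in the side view.

```bash
python3 -m creep '[0,0,0.004,0,0,0,1, 0,0,0,0,0,0,1, 0,0,0,0,0,0,1, 0,0,0,0,0,0,1, 0,0,0,0,0,0,1, 0,0,0,0,0,0,1, 0,0,0,0,0,0,1, 0,0,0,0,0,0,1]'
python3 - <<'E'
from h import *
for n in ("side","top","wrist"): cv2.imwrite(f"pics/{n}16.png",snapshot(n)[:,:,::-1])
a=cv2.imread("pics/side16.png")
crop(a,225,300,215,255,10,"pics/s16c.png")
crop(cv2.imread("pics/top16.png"),215,285,180,240,10,"pics/t16c.png")
crop(cv2.imread("pics/wrist16.png"),100,300,110,290,3.3,"pics/w16c.png")
# crossbar top edge rows in side before/after
for f in ("pics/s14.png","pics/side15.png","pics/side16.png"):
    g=cv2.cvtColor(cv2.imread(f),cv2.COLOR_BGR2GRAY)
    print(f,[int(v) for v in g[195:220,280]])
S=camera_model("side")
yaw=np.radians(15.65);ey=np.array([-np.sin(yaw),np.cos(yaw),0]);o=np.array([.506,.069,0])
for z in (.172,.202): print(z,proj(S,[o+[0,0,z]]))
for z in (.11,.14): print(z,proj(S,[o+.01*ey+[0,0,z]]))
E
```

```text
time_s: 22.45
ee_pos: [0.5072, 0.0716, 0.1998]
tool_rot: [[0.963, 0.269, 0.0], [0.269, -0.963, 0.0], [0.0, 0.0, -1.0]]
wrist_force: [3.9, 5.2, -10.9]
opening: 0.149
pics/s14.png [102, 103, 104, 102, 103, 101, 101, 101, 102, 101, 101, 96, 117, 113, 113, 113, 93, 116, 116, 116, 114, 114, 115, 113, 112]
pics/side15.png [94, 115, 113, 113, 106, 102, 115, 115, 109, 113, 114, 114, 114, 112, 115, 113, 112, 112, 112, 114, 114, 113, 116, 115, 113]
pics/side16.png [104, 114, 113, 112, 102, 110, 117, 113, 104, 115, 115, 114, 112, 112, 115, 114, 113, 113, 111, 113, 113, 113, 114, 114, 112]
0.172 [[264.63758442 188.69237926]]
0.202 [[264.28298471 176.56769862]]
0.11 [[265.02723612 214.42241082]]
0.14 [[264.68177932 202.75102242]]
```

View pics/s16c.png

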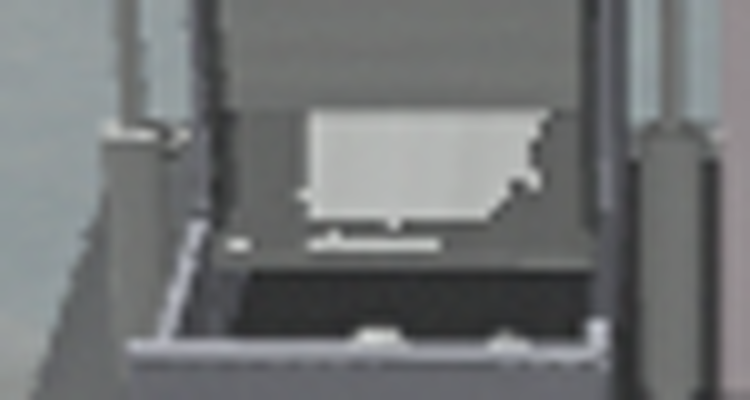

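View pics/t16c.png

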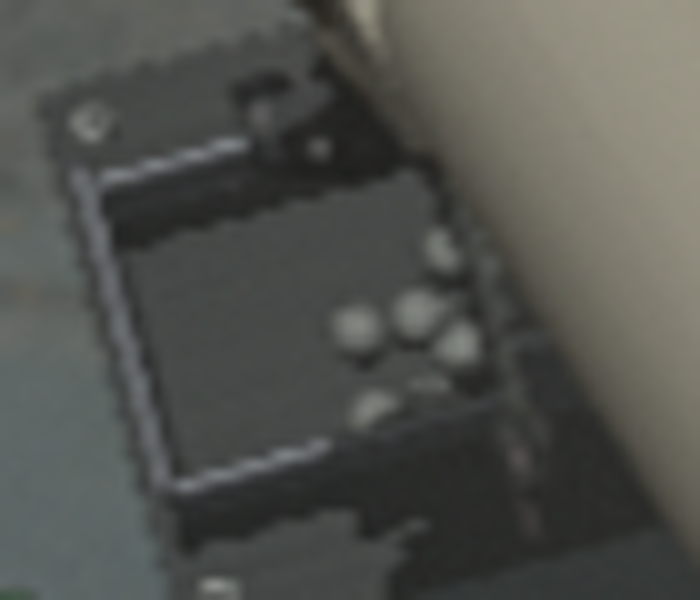

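View pics/w16c.png

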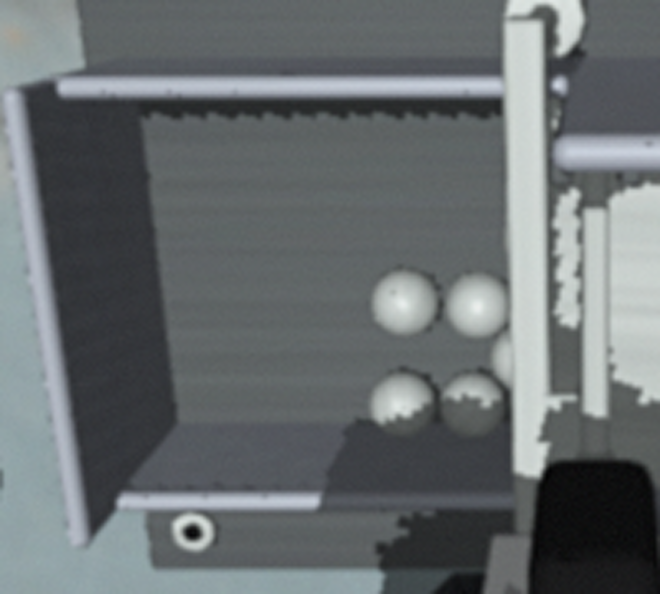

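The top view shows six balls in the tray: (445,250), (418,312), (358,328), (460,340), (375,408) and (430,385, partly hidden) in the crop. The crossbar rose 11 px, about 28 mm. I'll check the ball coordinates.

Run:
```python
from h import *
T=camera_model("top");W=camera_model("wrist")
yaw=np.radians(15.65);ex=np.array([np.cos(yaw),np.sin(yaw)]);ey=np.array([-np.sin(yaw),np.cos(yaw)]);o=np.array([.5045,.069])
for p in [(445,250),(418,312),(358,328),(460,340),(375,408),(430,385)]:
    q=onz(T,p[0]/10+215,p[1]/10+180,.015)[:2]-o;print("top",np.round([q@ex,q@ey],3))
for p in [(404,302),(478,305),(402,404),(472,404),(510,358)]:
    q=onz(W,p[0]/3.3+100,p[1]/3.3+110,.015)[:2]-o;print("wrist",np.round([q@ex,q@ey],3))
s=sense();print(s["time_s"],s["ee_pos"],s["wrist_force"])
```

```text
top [0.007 0.017]
top [-0.01  0.03]
top [-0.01  0.05]
top [-0.023  0.02 ]
top [-0.036  0.052]
top [-0.034  0.033]
wrist [-0.007  0.053]
wrist [-0.008  0.033]
wrist [-0.036  0.055]
wrist [-0.036  0.036]
wrist [-0.023  0.025]
22.6 [0.50721942 0.07156783 0.19975954] [  3.15323155   5.44625219 -10.92535512]
```

```bash
python3 -m creep '[0,0,0,0,0,0,1, 0,0,0,0,0,0,1, 0,0,0,0,0,0,1, 0,0,0,0,0,0,1, 0,0,0,0,0,0,1]'
python3 - <<'E'
from h import *
T=camera_model("top");W=camera_model("wrist")
yaw=np.radians(15.65);ex=np.array([np.cos(yaw),np.sin(yaw)]);ey=np.array([-np.sin(yaw),np.cos(yaw)]);o=np.array([.5045,.069])
for z in (.015,.03,.054):
    P=onz(T,44.5+215,25+180,z);q=P[:2]-o
    print(z,np.round([q@ex,q@ey],3),"wrist crop px",(proj(W,[P])[0]-[100,110])*3.3)
cv2.imwrite("pics/top17.png",snapshot("top")[:,:,::-1])
crop(cv2.imread("pics/top17.png"),215,285,180,240,10,"pics/t17c.png")
a=cv2.imread("pics/top16.png")[180:240,215:285].astype(int);b=cv2.imread("pics/top17.png")[180:240,215:285].astype(int)
print("diff",abs(a-b).max())
E
```

```text
time_s: 23.1
ee_pos: [0.5072, 0.0715, 0.1997]
tool_rot: [[0.963, 0.269, 0.0], [0.269, -0.963, 0.0], [0.0, 0.0, -1.0]]
wrist_force: [2.5, 4.4, -11.1]
opening: 0.15
0.015 [0.007 0.017] wrist crop px [541.25390146 250.21034886]
0.03 [0.004 0.017] wrist crop px [538.04220875 277.21623062]
0.054 [-0.001  0.017] wrist crop px [532.28489952 325.62721696]
diff 4
```

The sixth ball lies at feeder y of about 17 mm (limit 4 mm) whatever its height, and nothing is moving. The shutter is about 30 mm up and steady under about 11 N. I'm handing in.

```bash
python3 -c "
from plant import *
print(close_job())"
```

```text
the job is handed in; nothing more can be done
None
```

I poured all six balls into the hopper with the shutter shut, stood the empty scoop back on the bench, and lifted the shutter to half travel. I handed the job in at about 23 s of the 64 s allowed, still holding the shutter; `close_job()` gives no verdict.

**Last checks**
- **Shutter:** the tool rose 29.7 mm with the grip held. The spring pull was steady at about 11 N, against about 11.5 N expected at half travel. The crossbar rose about 28 mm in the side view.
- **Balls:** the top view shows six balls at rest in the tray, at feeder y of about 17 to 52 mm, and the hopper is empty. The wrist view confirms five. The sixth was hidden behind the crossbar, so it rests on the top view alone, at y of about 17 mm against a limit of 4 mm.
- **Scoop:** it looked upright and free in the pictures after I let go. I did not measure its tilt.
- **Micrometer, marker and bearing:** I never went near them, and nothing suggests they moved. I did not measure their positions.

**What went differently**
- I stopped tipping at 34° instead of 50° because joint 6 was close to its limit. The scoop still emptied completely.
- My first carry overshot the hopper by about 33 mm, which I corrected before pouring.
- The two cameras placed the feeder about 3 mm apart. I used values in between, and took the shutter grip from its own measurement.

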